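Pry the tight plywood former up off its gluing jig

ROBOT

A 6-joint arm with a two-finger parallel gripper is mounted at the origin on the work surface. World frame = base frame: x ahead of the robot, y to its left, z up, the work surface at z = 0. Lengths are in m, angles in rad, forces in N, time in s.
With the tool pointing down it reaches from about 0.375 to 0.975 m from the base axis. Payload 3.8 kg.
Tool frame: the origin (TCP) lies on the centre line of the jaws, within the pads' length; the fingertips stand 25 mm ahead of it and the grasp point (between the pads) lies 6 mm ahead of it; z points along the fingers, y is the line along which they close (so a half turn about z gives the same grasp; the last joint's range is limited). The gripper opens to 85 mm and grips with 20 to 120 N. Pads are 22 mm wide; open, the fingers measure 114 mm over their backs; the gripper's body (76 mm by 85 mm) begins 54 mm behind the grasp point. The pads swing forward as they close: fully open they stand 13 mm farther back than shut.
Start: joints at [1.279, 0.264, 1.604, -0, 1.274, -0.037], TCP at [0.17, 0.653, 0.22] pointing down, gripper open.
Joint ranges: [-2.63, 2.63], [-0.94, 2.18], [0.31, 2.57], [-1.31, 4.45], [0, 2.66], [-2.55, 2.55]. Speed limits (rad/s): [2.57, 2.57, 3.14, 3.14, 3.14, 3.14].

INTERFACE

Orientations are given as a rotation vector (axis times angle).
In Python, from workcell import bot gives the robot as it stands. The module is installed in compiled form; this text tells all that it offers.
- The arm moves only by the tool play_rows, never from a script. Its argument "commands" is a list that holds one entry, the list of rows, each a list of 7 numbers: the shift along the tool's x, y, z as a fraction of full scale, then the turn, a rotation vector about the tool's x, y, z as a fraction of full scale, then the closure, from -1 (fully open) to 1 (shut). A call has 1 to 8 rows; each row is the pose to reach, as a shift and turn from the pose commanded when the call began, along the tool's axes at that moment, turning the shorter way round; what a row does not reach only later rows make up. Full scale, the value 1, is 60 cm for a shift and 180 degrees for a turn. A row lasts 1/10 s, in which the tool goes at most 50 mm and 8.59 degrees, less where a joint would pass 70% of its speed; a pose out of reach is approached as far as the arm can. A call with a number of a shift or a turn outside -1 to 1 is refused whole. A call with a gripper value outside its range is refused whole. The fingers move at their own pace and stop on an object; "force" is the grip in N (left out, the last holds). Time passes only in rows, so rows that repeat a pose let the fingers close. It gives the time, the measured TCP pose, the force, the opening and the grip force at its end, in the units of the state.
- bot.read_state(): the state, without advancing time (a new reading comes with each control period).
- bot.read_camera(name): name is "scene" or "side" or "wrist"; returns the picture (420x560x3 uint8, blue, green, red); there is no depth.
- bot.camera_params(name): a dict with "fov_y" (degrees; the focal length in pixels is half the picture's height over the tangent of half this angle, whatever the lens; pixels are square), "cx", "cy" (the principal point, pixels), "rvec" (rotation vector, rad) and "tvec" (3), from world to camera coordinates, as OpenCV has them. Camera axes: x right, y down, z forward; pixel columns grow to the right and rows downward; lengths in m; the calibration is good to about 2 mm. A picture is of the moment at which its call begins: read the wrist's pose just before it. camera_params takes no time and is no camera call; for the wrist camera it gives the pose at the moment of the call.
- bot.finish_job(): hands the job in; it is judged then, once.
The state is a dict: "time": time; "q": joint angles; "joint_vel": joint speeds; "joint_torque": joint torques, N m; "tool_pos": TCP position; "tcp_rot": TCP orientation; "wrist_force": force on the tool from outside, world axes, zero at the start; "torque": the same for the moment, N m; "width": opening from 0.0 (shut) to 1.0 (fully open); "grip_force": force on a finger pad.
Only numpy, scipy, OpenCV 4.12 (cv2) and the standard library are available. Lean on these libraries where they do the work, as an engineer would, in place of code of your own. Each camera call takes 0.05 s, during which the arm holds its last target. There are 200 camera calls.

TASK

The plywood former is stuck tight on the two steel dowels of the gluing jig. Set the pry bar on the jig's steel fulcrum rod with its tip under the former's overhanging lip, press the handle down to lever the former up until it stands about a centimetre above its seat (8 mm at the least), then lay the bar back flat on its cork mat with its whole length on the mat. Move the former with the bar only, never with the gripper, do not drop the bar, and leave the glue bottle, the tape roll and the spring clamp where they are.

Things in the scene. Friction and masses are not known exactly. Their poses are not given: they have to be found in the camera images.
- jig: Fixed wooden gluing jig, 77 mm high. Origin on the work surface under the middle of the fulcrum rod; +x is level, from the former past the fulcrum to where the lever's handle sticks out; y along the rod. Base: x -165 to +30 mm, 150 mm wide, 18 mm thick. Block under the former: x -157 to -52 mm, 120 mm wide. Two 10 mm steel dowels rise from it at x -75 and -140 mm, to 110 mm above the work surface.
- fulcrum: Fixed steel fulcrum of the jig: a level round rod 16 mm thick, 70 mm long, on a dark block 26 mm wide in x. Origin at the middle of the rod's top line, 66 mm above the work surface; axes as the jig's. Two 8 mm guide pins stand at y -26 and +26 mm, 16 mm above the origin (44 mm clear between them); the bar lies between them.
- former_lip (a point): Middle of the lower edge of the former's lip, moving with it; axes as the jig's. The former: a flat plywood frame, 6 mm thick, 125 mm long in x, 140 mm wide. Seated, its underside is 77 mm above the work surface, 11 mm above the fulcrum's top. The lip's edge is at x -27 mm of the fulcrum and overhangs the block by 25 mm; below it is free space down to the base.
- former (a joint): Height of the former above its seat in m: 0 seated, at most 0.025; starts within 0.003. It slides only straight up and down on its dowels, takes about 18 N to lift, and stays where it is left. With the bar's tip 18 mm under the lip, pressing the handle's rear end down to some 12 mm above the work surface lifts it about 11 mm; the bar stays leaning there when let go.
- bar_grip (a point): Point to take the loose pry bar by, on its handle near the balance point, half-way up (12 mm above its flat underside). x towards the blade's tip, z up when it lies flat. The bar: 200 mm long, about 0.18 kg; front half a steel blade 22 mm wide, 6 mm thick; rear half a black plastic handle 24 x 24 mm. Set on the fulcrum, the handle's weight keeps the tip up against the lip.
- bar_tip (a point): Middle of the end of the bar's blade, half-way through its thickness (3 mm above the underside), 120 mm from bar_grip along the bar's +x.
- bar_butt (a point): Middle of the rear end face of the bar's handle, half-way up, 80 mm from bar_grip towards the bar's -x.
- mat: Fixed cork mat, 300 x 140 x 4 mm, lying on the work surface, the bar starts on it. Origin at the centre of its underside, x along its length.
- glue: Glue bottle, 56 mm across, 130 mm high, standing loose; origin at the centre of its base. Bystander.
- tape: Roll of tape lying flat, 96 mm across, 25 mm high, loose; origin at the centre of its underside. Bystander.
- clamp: Black spring clamp lying flat, about 85 x 45 x 24 mm, loose; origin at the centre of its underside. Bystander.
Mind the look-alikes: they are no part of the job. There is more than one size of the jig; the job needs the larger.

How it is judged:
By the outcome, as a careful person would: the job done as asked, in the order asked, and still so for the second after the job is handed in, with the robot touching nothing.
It also fails if it takes over 64 s, if anything falls off the work surface, if the arm or the gripper's body presses on something with over 40 N, if the wrist force passes 120 N, or if a joint passes its speed limit or range.

## Working session

There is one attempt and no reset: what is moved stays moved. The work goes in short steps, Python scripts to look and compute and a tool call to move; the robot and the scene stay as the last step left them, time stands still between calls to the robot, and variables do not carry over. Pictures are saved under pics/ and viewed, at most 10 in all, crops included, and the job is handed in when it is done.

Besides the shell and the picture viewer there is one more tool, called after "Emit:" as name(argument=value, ...), one argument or row to a line, values as JSON. play_rows: Moves the arm, as the interface text tells. Its arguments: {"type":"object","properties":{"commands":{"type":"array"},"force":{"type":"number"}},"required":["commands"]}

```bash
mkdir -p pics
cat > h.py <<'E'
import numpy as np, cv2
from scipy.spatial.transform import Rotation as R
from workcell import bot
def cam(n):
    p=bot.camera_params(n); f=210/np.tan(np.radians(p['fov_y'])/2)
    return f,p['cx'],p['cy'],R.from_rotvec(np.ravel(p['rvec'])).as_matrix(),np.ravel(p['tvec'])
def pix2w(n,u,v,z,c=None):
    f,cx,cy,M,t=c or cam(n); d=M.T@np.array([(u-cx)/f,(v-cy)/f,1]); o=-M.T@t
    return o+d*(z-o[2])/d[2]
def w2pix(n,P,c=None):
    f,cx,cy,M,t=c or cam(n); q=(M@np.atleast_2d(P).T).T+t
    return np.c_[cx+f*q[:,0]/q[:,2],cy+f*q[:,1]/q[:,2]]
E
python3 - <<'E'
from h import *
a=bot.read_camera('scene');b=bot.read_camera('side')
cv2.imwrite('pics/a.png',cv2.resize(a,(800,600)));cv2.imwrite('pics/b.png',cv2.resize(b,(800,600)))
cv2.imwrite('pics/a0.png',a);cv2.imwrite('pics/b0.png',b)
for n in('scene','side'):
    p=bot.camera_params(n);print(p); f,cx,cy,M,t=cam(n);print(-M.T@t)
print(bot.read_state())
E
```

```text
{'fov_y': 57.72941815043968, 'cx': 280.6492424305766, 'cy': 219.68953435287338, 'rvec': array([ 1.19734225,  2.50309958, -0.79500782]), 'tvec': array([ 0.29479478, -0.3312327 ,  1.30614833])}
[0.97645298 0.4175575  0.88024305]
{'fov_y': 55.21298171215633, 'cx': 277.65521603140303, 'cy': 209.7976887610542, 'rvec': array([ 2.13927028, -0.30304845,  0.15417744]), 'tvec': array([-0.51170358,  0.19312009,  1.01038984])}
[ 0.29439834 -0.84860158  0.7163997 ]
{'time': 0.1, 'q': array([ 1.27913102e+00,  2.64703501e-01,  1.60523608e+00, -5.56261809e-05,
        1.27372800e+00, -3.69030306e-02]), 'joint_vel': array([ 0.00053387, -0.00385661, -0.00314158,  0.00038228,  0.00094594,
       -0.00078152]), 'joint_torque': array([ 1.23120581e-04, -5.16702461e+01, -3.68591881e+01, -9.88206466e-05,
        6.12196309e-03, -3.75627678e-06]), 'tool_pos': array([0.16993318, 0.652543  , 0.21846999]), 'tcp_rot': array([-0.3990362 , -3.11585648,  0.00322878]), 'wrist_force': array([-0.59402568,  0.36523105,  0.24535671]), 'torque': array([-0.0119077 ,  0.01494061,  0.03768475]), 'grip_force': 0.0, 'width': 1.0033765526329659}
```

View pics/a.png

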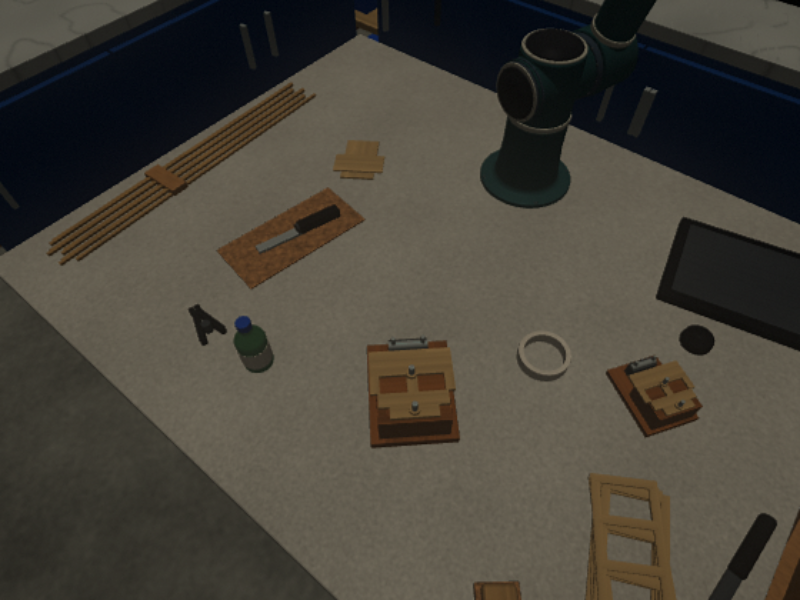

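View pics/b.png

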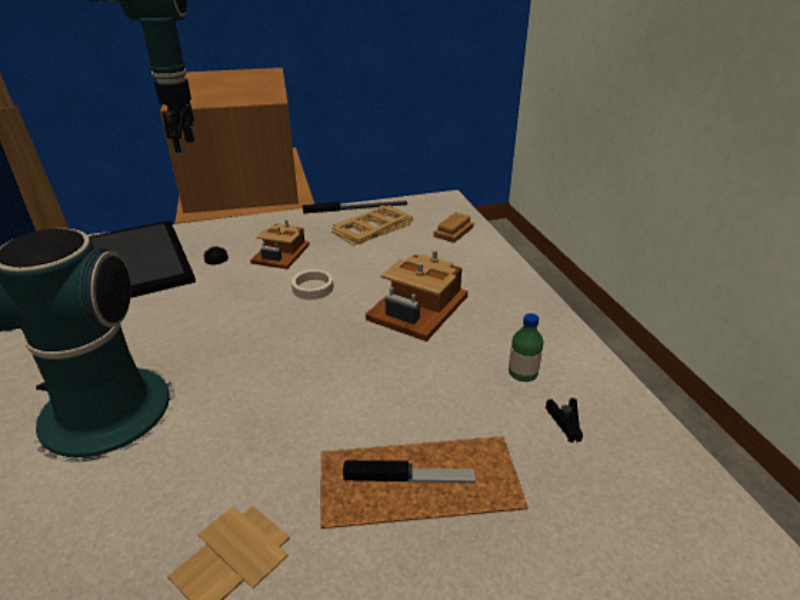

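Run:
```python
import cv2,numpy as np
a=cv2.imread('pics/a0.png');b=cv2.imread('pics/b0.png')
def c(i,x,y,w,h,s): return cv2.convertScaleAbs(cv2.resize(i[y:y+h,x:x+w],None,fx=s,fy=s,interpolation=cv2.INTER_CUBIC),alpha=1.6)
o=np.zeros((600,800,3),np.uint8)
o[:540,:400]=c(a,248,225,80,108,5); o[:420,400:]=c(b,252,170,80,84,5)
cv2.imwrite('pics/c.png',o)
o=np.zeros((600,800,3),np.uint8)
o[:280]=c(b,218,303,160,56,5); o[300:,:440]=c(a,150,128,110,75,4)
cv2.imwrite('pics/d.png',o)
```

```text
(no output)
```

View pics/c.png

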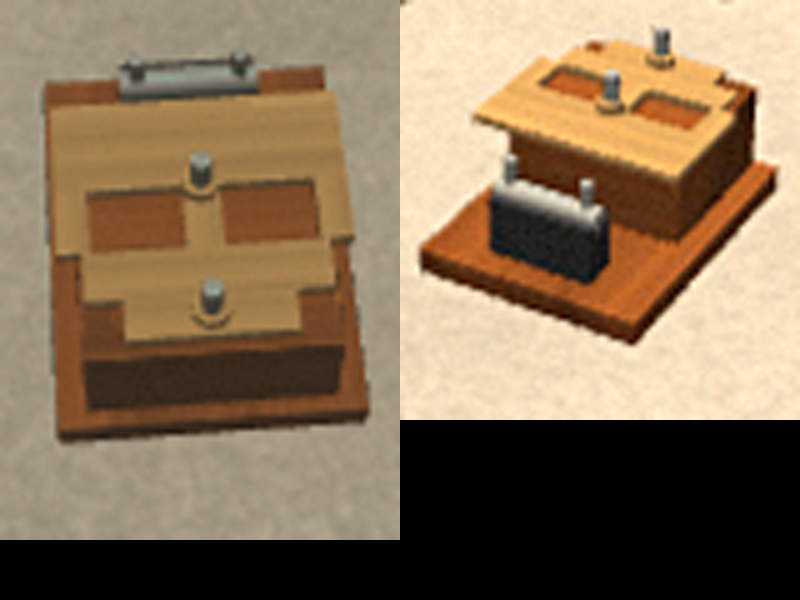

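View pics/d.png

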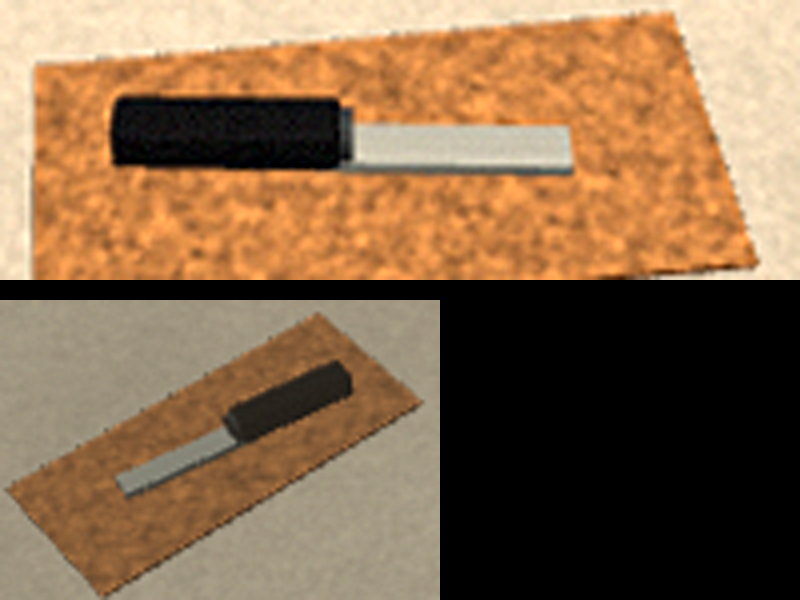

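```bash
cat > fit.py <<'E'
from h import *
from scipy.optimize import least_squares
S,D=cam('scene'),cam('side')
C={'s':S,'d':D}
def fit(name,obs,x0):
    # obs: (cam, u,v orig px, local xyz)
    L=np.array([o[3] for o in obs]);ob=np.array([o[1:3] for o in obs])
    def W(p): 
        c,s=np.cos(p[2]),np.sin(p[2]);return np.c_[p[0]+c*L[:,0]-s*L[:,1],p[1]+s*L[:,0]+c*L[:,1],L[:,2]]
    def r(p):
        w=W(p);return np.concatenate([w2pix(None,w[i],C[o[0]])[0]-ob[i] for i,o in enumerate(obs)])
    b=min((least_squares(r,[*x0,y],loss='soft_l1') for y in np.arange(-3,3.1,1)),key=lambda s:s.cost)
    print(name,b.x.round(4),'\n',r(b.x).reshape(-1,2).round(1).tolist());return b.x
E
python3 - <<'E'
from fit import *
s=lambda u,v,*l:('s',248+u/5,225+v/5,l); d=lambda u,v,*l:('d',252+(u-400)/5,170+v/5,l)
fit('jig',[s(200,156,-.075,0,.11),s(211,284,-.14,0,.11),s(136,60,0,.026,.082),s(238,56,0,-.026,.082),s(57,430,-.165,.075,.018),s(366,408,-.165,-.075,.018),
 d(612,74,-.075,0,.11),d(661,30,-.14,0,.11),d(511,158,0,-.026,.082),d(587,182,0,.026,.082),d(421,250,.03,-.075,.018),d(632,327,.03,.075,.018),d(777,165,-.165,.075,.018)],pix2w(0,285,260,.05,S)[:2])
s=lambda u,v,*l:('s',150+u/4,128+(v-300)/4,l); d=lambda u,v,*l:('d',218+u/5,303+v/5,l)
fit('mat',[s(8,488,.15,-.07,.004),s(319,312,-.15,-.07,.004),s(422,403,-.15,.07,.004),s(103,597,.15,.07,.004),d(35,65,-.15,.07,.004),d(672,12,.15,.07,.004),d(758,263,.15,-.07,.004)],pix2w(0,200,165,0,S)[:2])
fit('bar',[s(116,476,.12,-.011,.01),s(127,490,.12,.011,.01),s(337,361,-.08,-.012,.028),s(350,373,-.08,.012,.028),d(570,126,.12,.011,.01),d(572,167,.12,-.011,.01),d(116,97,-.08,.012,.028),d(113,165,-.08,-.012,.004)],pix2w(0,200,165,0,S)[:2])
print('glue',pix2w(0,257/1.4286,365/1.4286,0,S),pix2w(0,524/1.4286,372/1.4286,0,D),'clamp',pix2w(0,207/1.4286,325/1.4286,.01,S),'tape',pix2w(0,545/1.4286,357/1.4286,.0125,S))
E
```

```text
jig [0.574  0.1006 3.892 ] 
 [[-0.2, 0.1], [-0.0, 0.0], [-0.4, -0.8], [0.1, -1.3], [-0.5, -0.4], [0.6, -0.3], [0.0, -0.7], [0.3, -0.8], [0.0, -0.5], [0.1, -0.5], [-0.6, -1.0], [0.5, -1.2], [0.4, -0.2]]
mat [ 0.4832 -0.2968 -0.1791] 
 [[-1.1, -0.8], [-0.2, -0.6], [0.0, -0.9], [-0.7, -0.9], [-0.2, -1.2], [0.0, -0.8], [-0.1, -0.7]]
bar [ 0.4502 -0.2839 -0.3096] 
 [[-1.1, -0.6], [-0.8, 0.4], [-0.2, -1.7], [0.3, -0.3], [-0.2, -0.3], [0.3, -0.3], [-0.3, -2.2], [-0.3, 0.3]]
glue [ 0.75669473 -0.11082379  0.        ] [ 0.74999899 -0.1156929   0.        ] clamp [ 0.75939735 -0.24642677  0.01      ] tape [0.41533752 0.2983609  0.0125    ]
```

```bash
cat > plan.py <<'E'
from h import *
def Rt(yaw,pitch=0):
    """tool pointing down, tool x along heading yaw; pitch = bar tip up (rad)"""
    B=R.from_euler('z',yaw)*R.from_euler('y',-pitch)   # bar frame
    return B*R.from_euler('x',np.pi)
def rel(tgts,s=None):
    s=s or bot.read_state(); p0=np.array(s['tool_pos']);R0=R.from_rotvec(s['tcp_rot'])
    for p,Rr in tgts:
        d=R0.inv().apply(np.array(p)-p0)/.6; w=(R0.inv()*Rr).as_rotvec()/np.pi
        print(np.r_[d,w].round(4).tolist())
E
python3 - <<'E'
from plan import *
s=bot.read_state(); p0=s['tool_pos'];R0=R.from_rotvec(s['tcp_rot'])
x=R0.apply([1,0,0]);y0=np.degrees(np.arctan2(x[1],x[0]));print('heading',y0)
end=np.degrees(-.3096); tot=(end-y0)%360-360
print('total',tot)
P=[(.38,.42,.25),(.47,.07,.25),(.45,-.284,.16)]
prev=dict(s)
for i,p in enumerate(P):
    Rr=Rt(np.radians(y0+tot*(i+1)/3)); rel([(p,Rr)],prev); prev=dict(tool_pos=np.array(p),tcp_rot=Rr.as_rotvec())
E
```

```text
heading 165.40413154379596
total -183.14290488104623
[-0.4365, -0.2869, -0.052, -0.0006, 0.0003, 0.3392]
[-0.6023, 0.0007, 0.0, 0.0, -0.0, 0.3392]
[-0.429, 0.4065, 0.15, -0.0, -0.0, 0.3392]
```

Emit:
play_rows(
  commands=[
    [[-0.4365, -0.287, -0.052, 0, 0, 0.339, -1], [-0.4365, -0.287, -0.052, 0, 0, 0.339, -1], [-0.4365, -0.287, -0.052, 0, 0, 0.339, -1], [-0.4365, -0.287, -0.052, 0, 0, 0.339, -1], [-0.4365, -0.287, -0.052, 0, 0, 0.339, -1], [-0.4365, -0.287, -0.052, 0, 0, 0.339, -1], [-0.4365, -0.287, -0.052, 0, 0, 0.339, -1], [-0.4365, -0.287, -0.052, 0, 0, 0.339, -1]],
  ],
)

```text
time: 0.9
tool_pos: [0.3818, 0.4185, 0.2509]
tcp_rot: [1.933, 2.476, -0.0]
wrist_force: [0.3, -0.3, -0.6]
width: 0.994
grip_force: 0.0
```

Emit:
play_rows(
  commands=[
    [[-0.602, 0, 0, 0, 0, 0.339, -1], [-0.602, 0, 0, 0, 0, 0.339, -1], [-0.602, 0, 0, 0, 0, 0.339, -1], [-0.602, 0, 0, 0, 0, 0.339, -1], [-0.602, 0, 0, 0, 0, 0.339, -1], [-0.602, 0, 0, 0, 0, 0.339, -1], [-0.602, 0, 0, 0, 0, 0.339, -1], [-0.602, 0, 0, 0, 0, 0.339, -1]],
  ],
)

```text
time: 1.7
tool_pos: [0.4703, 0.0675, 0.2505]
tcp_rot: [2.921, 1.154, -0.001]
wrist_force: [-0.8, 0.7, 1.0]
width: 1.0
grip_force: 0.0
```

Emit:
play_rows(
  commands=[
    [[-0.429, 0.4065, 0.15, 0, 0, 0.339, -1], [-0.429, 0.4065, 0.15, 0, 0, 0.339, -1], [-0.429, 0.4065, 0.15, 0, 0, 0.339, -1], [-0.429, 0.4065, 0.15, 0, 0, 0.339, -1], [-0.429, 0.4065, 0.15, 0, 0, 0.339, -1], [-0.429, 0.4065, 0.15, 0, 0, 0.339, -1], [-0.429, 0.4065, 0.15, 0, 0, 0.339, -1], [-0.429, 0.4065, 0.15, 0, 0, 0.339, -1]],
  ],
)

```text
time: 2.5
tool_pos: [0.4497, -0.2853, 0.159]
tcp_rot: [-3.103, 0.485, 0.003]
wrist_force: [0.1, 0.5, 0.1]
width: 1.0
grip_force: 0.0
```

Run:
```python
from plan import *
s=bot.read_state();c=cam('wrist');a=bot.read_camera('wrist')
print(s['time'],s['q'].round(3),s['tool_pos'],Rt(-.3096).inv().__mul__(R.from_rotvec(s['tcp_rot'])).as_rotvec())
# predicted bar outline
p=np.array([.4502,-.2839]);h=-.3096;e=np.array([np.cos(h),np.sin(h)]);n=np.array([-e[1],e[0]])
L=[(.12,.011,.01),(.12,-.011,.01),(-.08,.012,.028),(-.08,-.012,.028),(.02,.012,.028),(.02,-.012,.028)]
W=np.array([[*(p+e*l[0]+n*l[1]),l[2]] for l in L]); u=w2pix(0,W,c);print(u.round(1).tolist())
a=cv2.convertScaleAbs(a,alpha=1.5)
cv2.imwrite('pics/e.png',cv2.resize(a,(800,600)))
rel([((.4502,-.2839,.032),Rt(-.3096))])
```

```text
2.5 [-0.612  0.044  1.972 -0.     1.128  1.269] [ 0.44973542 -0.28534844  0.15902847] [ 0.00021451 -0.00203124  0.00048833]
[[257.4, 31.6], [286.4, 31.6], [258.8, 277.5], [285.9, 277.4], [257.1, 166.4], [287.2, 166.3]]
[0.0003, -0.0031, 0.2115, 0.0, 0.0007, 0.0004]
```

View pics/e.png

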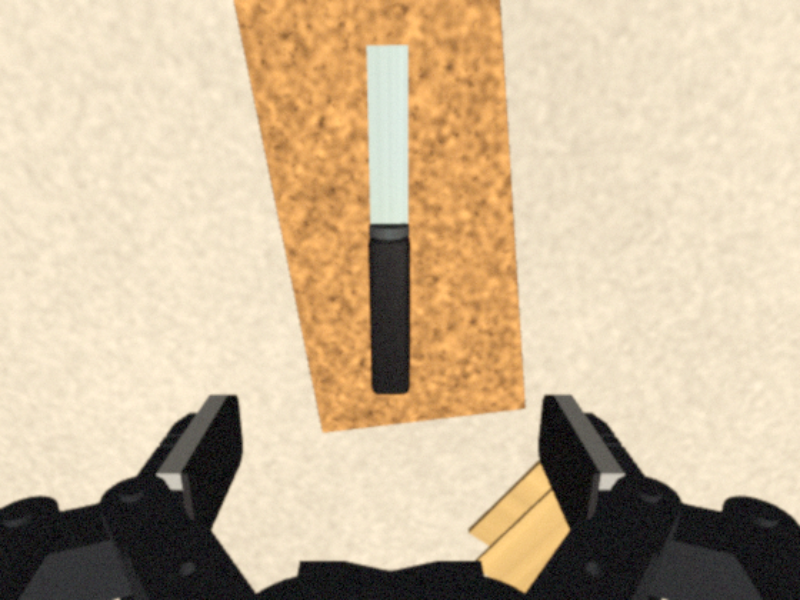

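Emit:
play_rows(
  commands=[
    [[0, -0.003, 0.08, 0, 0.0007, 0, -1], [0, -0.003, 0.15, 0, 0.0007, 0, -1], [0, -0.003, 0.19, 0, 0.0007, 0, -1], [0, -0.003, 0.21, 0, 0.0007, 0, -1], [0, -0.003, 0.211, 0, 0.0007, 0, -1], [0, -0.003, 0.211, 0, 0.0007, 0, -1]],
  ],
)

```text
time: 3.15
tool_pos: [0.4521, -0.2813, 0.0354]
tcp_rot: [3.104, -0.479, 0.006]
wrist_force: [0.9, -1.1, 0.5]
width: 0.999
grip_force: 0.0
```

Emit:
play_rows(
  commands=[
    [[0, 0, 0, 0, 0, 0, 1], [0, 0, 0, 0, 0, 0, 1], [0, 0, 0, 0, 0, 0, 1], [0, 0, 0, 0, 0, 0, 1], [0, 0, 0, 0, 0, 0, 1], [0, 0, 0, 0, 0, 0, 1], [0, 0, 0, 0, 0, 0, 1], [0, 0, 0, 0, 0, 0, 1]],
  ],
  force=70,
)

```text
time: 3.95
tool_pos: [0.4507, -0.2817, 0.0342]
tcp_rot: [3.104, -0.482, 0.003]
wrist_force: [0.0, 0.3, -0.1]
width: 0.0
grip_force: 0.0
```

Run:
```python
from plan import *
s=bot.read_state();print(s)
```

```text
{'time': 3.95, 'q': array([-6.05896664e-01,  1.85436835e-01,  2.07544723e+00,  8.54529555e-04,
        8.78811827e-01,  1.27264031e+00]), 'joint_vel': array([ 0.00176571,  0.00082214, -0.00114564,  0.00112874, -0.00021882,
        0.00091442]), 'joint_torque': array([-5.01531918e-03, -4.00799811e+01, -2.96422255e+01,  2.65329079e-03,
       -9.75943927e-03, -1.20540649e-04]), 'tool_pos': array([ 0.45066017, -0.28165035,  0.03419756]), 'tcp_rot': array([ 3.10410957, -0.48230151,  0.00313173]), 'wrist_force': array([ 0.02956144,  0.26922956, -0.09296676]), 'torque': array([ 0.01070173, -0.05387961, -0.04130178]), 'grip_force': 0.0, 'width': 0.0001657007285979395}
```

Run:
```python
from plan import *
a=bot.read_camera('wrist');b=bot.read_camera('side')
o=np.zeros((600,800,3),np.uint8)
o[:300,:400]=cv2.resize(cv2.convertScaleAbs(a,alpha=1.5),(400,300))
o[300:,:]=cv2.resize(cv2.convertScaleAbs(b[300:375,200:400],alpha=1.5),(800,300))
cv2.imwrite('pics/f.png',o)
```

```text
(no output)
```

View pics/f.png

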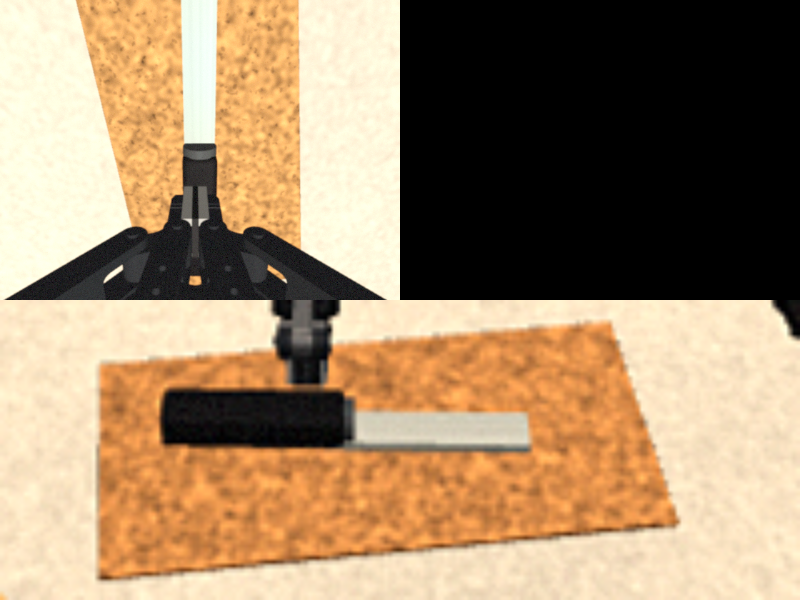

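Run:
```python
from plan import *
c=cam('side');s=bot.read_state();print(s['tool_pos'],s['time'])
for z in(0,.01,.02,.03,.034,.04,.05): print(z,w2pix(0,[*s['tool_pos'][:2],z],c).round(1),pix2w(0,276.8,320.8,z,c).round(4))
for l in (0,.006,.025): print(l,w2pix(0,s['tool_pos']+np.array([0,0,-l])).round(1) if 0 else w2pix(0,s['tool_pos']+np.array([0,0,-l]),cam('wrist')).round(1))
c=cam('wrist');print('wristcam',-c[3].T@c[4])
```

```text
[ 0.45068722 -0.28165051  0.03419091] 4.05
0 [[277.2 333. ]] [ 0.4592 -0.2484  0.    ]
0.01 [[277.2 330. ]] [ 0.4569 -0.2567  0.01  ]
0.02 [[277.1 326.9]] [ 0.4546 -0.2651  0.02  ]
0.03 [[277.1 323.8]] [ 0.4523 -0.2735  0.03  ]
0.034 [[277.1 322.5]] [ 0.4514 -0.2769  0.034 ]
0.04 [[277.1 320.7]] [ 0.45   -0.2819  0.04  ]
0.05 [[277.  317.5]] [ 0.4477 -0.2903  0.05  ]
0 [[275.  266.1]]
0.006 [[274.9 260.4]]
0.025 [[274.7 244.5]]
wristcam [ 0.52769028 -0.30508128  0.18888626]
```

Run:
```python
from plan import *
s=bot.read_state();c=cam('wrist');T=R.from_rotvec(s['tcp_rot'])
for l in(-.01,0,.006,.012,.025):
    print(l,[w2pix(0,s['tool_pos']+T.apply([x,y,l]),c)[0].round(0).tolist() for x in(-.011,0,.011) for y in(-.0425,.0425,0)])
# camera pose in tool frame
print(T.inv().apply(-c[3].T@c[4]-s['tool_pos']),T.inv().apply(c[3].T@[0,0,1]))
```

```text
-0.01 [[182.0, 298.0], [368.0, 298.0], [275.0, 298.0], [180.0, 277.0], [370.0, 277.0], [275.0, 277.0], [178.0, 254.0], [372.0, 254.0], [275.0, 254.0]]
0 [[187.0, 287.0], [363.0, 286.0], [275.0, 287.0], [185.0, 266.0], [365.0, 266.0], [275.0, 266.0], [183.0, 245.0], [367.0, 245.0], [275.0, 245.0]]
0.006 [[190.0, 280.0], [360.0, 280.0], [275.0, 280.0], [188.0, 260.0], [362.0, 260.0], [275.0, 260.0], [186.0, 240.0], [364.0, 240.0], [275.0, 240.0]]
0.012 [[192.0, 274.0], [357.0, 274.0], [275.0, 274.0], [191.0, 255.0], [359.0, 255.0], [275.0, 255.0], [189.0, 235.0], [361.0, 235.0], [275.0, 235.0]]
0.025 [[197.0, 263.0], [352.0, 263.0], [275.0, 263.0], [196.0, 244.0], [354.0, 244.0], [275.0, 244.0], [194.0, 225.0], [355.0, 225.0], [275.0, 225.0]]
[ 0.08079502 -0.00104115 -0.15453222] [-3.14707911e-01  4.97412614e-04  9.49188434e-01]
```

Emit:
play_rows(
  commands=[
    [[0, 0, 0, 0, 0, 0, -1], [0, 0, 0, 0, 0, 0, -1], [0, 0, 0, 0, 0, 0, -1], [0, 0, 0, 0, 0, 0, -1], [0, 0, 0, 0, 0, 0, -1], [0, 0, 0, 0, 0, 0, -1], [0, 0, 0, 0, 0, 0, -1]],
  ],
)

```text
time: 4.75
tool_pos: [0.4508, -0.2817, 0.0343]
tcp_rot: [3.104, -0.482, 0.003]
wrist_force: [1.1, -0.4, 0.1]
width: 1.001
grip_force: 0.0
```

Run:
```python
from plan import *
rel([((.4502,-.2839,.014),Rt(-.3096))])
s=bot.read_state();print(s['tool_pos'],s['width'],s['wrist_force'])
b=bot.read_camera('side');a=bot.read_camera('wrist')
o=np.zeros((600,800,3),np.uint8)
o[:300,:400]=cv2.resize(cv2.convertScaleAbs(a,alpha=1.5),(400,300))
o[300:,:]=cv2.resize(cv2.convertScaleAbs(b[285:345,200:360],alpha=2.2),(800,300))
o[:300,400:]=cv2.resize(cv2.convertScaleAbs(a[200:320,100:260],alpha=2.5),(400,300))
cv2.imwrite('pics/g.png',o)
```

```text
[0.0001, 0.0038, 0.0338, -0.0, -0.0007, 0.0005]
[ 0.45078209 -0.28166749  0.03429631] 1.0009027448406034 [ 1.06053385 -0.40987722  0.12457333]
```

View pics/g.png

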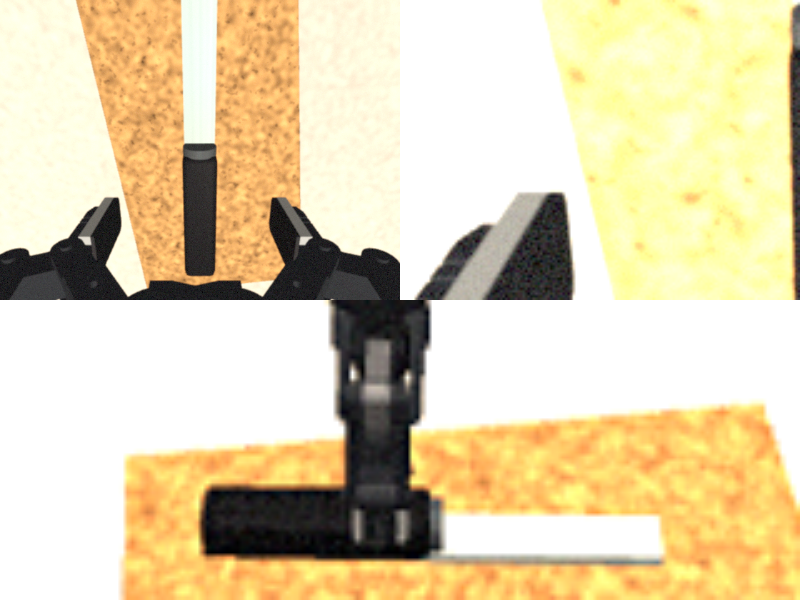

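Run:
```python
from plan import *
s=bot.read_state();c=cam('side');w=cam('wrist');T=R.from_rotvec(s['tcp_rot'])
for l in(-.04,-.03,-.02,-.01,.0,.012):
  print(l,w2pix(0,s['tool_pos']+T.apply([.011,-.0425,l]),w)[0].round(1),[w2pix(0,s['tool_pos']+T.apply([0,y,l]),c)[0].round(1).tolist() for y in (.0425,.055)])
```

```text
-0.04 [157.5 291. ] [[276.3, 325.6], [276.1, 330.6]]
-0.03 [165.3 277.1] [[276.3, 328.9], [276.1, 333.9]]
-0.02 [172.1 265. ] [[276.4, 332.2], [276.2, 337.2]]
-0.01 [178.1 254.4] [[276.4, 335.4], [276.2, 340.4]]
0.0 [183.5 244.9] [[276.5, 338.6], [276.3, 343.6]]
0.012 [189.1 234.9] [[276.5, 342.4], [276.3, 347.4]]
```

Emit:
play_rows(
  commands=[
    [[0, 0.0038, 0.03, 0, -0.0007, 0, -1], [0, 0.0038, 0.05, 0, -0.0007, 0, -1], [0, 0.0038, 0.065, 0, -0.0007, 0, -1], [0, 0.0038, 0.067, 0, -0.0007, 0, -1], [0, 0.0038, 0.067, 0, -0.0007, 0, -1]],
  ],
)

```text
time: 5.35
tool_pos: [0.4498, -0.2836, -0.0064]
tcp_rot: [-3.104, 0.482, 0.002]
wrist_force: [-0.3, -0.2, 0.2]
width: 0.998
grip_force: 0.0
```

Emit:
play_rows(
  commands=[
    [[0, 0, 0, 0, 0, 0, 0], [0, 0, 0, 0, 0, 0, 1], [0, 0, 0, 0, 0, 0, 1], [0, 0, 0, 0, 0, 0, 1], [0, 0, 0, 0, 0, 0, 1], [0, 0, 0, 0, 0, 0, 1], [0, 0, 0, 0, 0, 0, 1], [0, 0, 0, 0, 0, 0, 1]],
  ],
  force=70,
)

```text
time: 6.15
tool_pos: [0.4507, -0.2842, -0.0053]
tcp_rot: [3.104, -0.482, 0.002]
wrist_force: [-0.6, 0.3, 5.8]
width: 0.269
grip_force: 69.4
```

Emit:
play_rows(
  commands=[
    [[0, 0, -0.02, 0, 0, 0, 1], [0, 0, -0.05, 0, 0, 0, 1], [0, 0, -0.1, 0, 0, 0, 1], [0, 0, -0.16, 0, 0, 0, 1], [0, 0, -0.2, 0, 0, 0, 1], [0, 0, -0.21, 0, 0, 0, 1], [0, 0, -0.21, 0, 0, 0, 1]],
  ],
)

```text
time: 6.85
tool_pos: [0.4505, -0.2841, 0.1209]
tcp_rot: [3.104, -0.482, 0.002]
wrist_force: [-0.3, -0.0, -1.8]
width: 0.262
grip_force: 68.7
```

```bash
cat >> plan.py <<'E'
F=np.array([.574,.1006]);YJ=3.892;J=np.array([np.cos(YJ),np.sin(YJ)]);HB=YJ-np.pi
LU=-.0093  # bar underside in tool z
def barpose(xt,zu):
    "level bar: tip at jig x = xt, underside height zu -> TCP"
    return (np.r_[F+J*(xt+.12),zu+LU],Rt(HB))
E
python3 - <<'E'
from plan import *
s=bot.read_state();print(s['tool_pos'],s['width'],s['grip_force'],s['wrist_force'],s['torque'])
rel([barpose(-.015,.125)])
E
```

```text
[ 0.45046836 -0.28410341  0.12089726] 0.26163132765718944 68.71899962425232 [-0.30497904 -0.04907258 -1.81028965] [ 0.00197502  0.0372924  -0.02736435]
[-0.0841, -0.5209, 0.0082, 0.0004, -0.0004, -0.337]
```

Emit:
play_rows(
  commands=[
    [[-0.01, -0.06, 0, 0, 0, -0.04, 1], [-0.02, -0.14, 0, 0, 0, -0.085, 1], [-0.035, -0.22, 0, 0, 0, -0.13, 1], [-0.05, -0.3, 0, 0, 0, -0.175, 1], [-0.06, -0.37, 0, 0, 0, -0.22, 1], [-0.07, -0.44, 0, 0, 0, -0.265, 1], [-0.08, -0.5, 0.005, 0, 0, -0.31, 1], [-0.084, -0.521, 0.008, 0, 0, -0.337, 1]],
  ],
)

```text
time: 7.65
tool_pos: [0.4951, 0.0324, 0.1126]
tcp_rot: [-2.916, -1.162, 0.006]
wrist_force: [-0.8, -0.1, -1.6]
width: 0.266
grip_force: 69.0
```

Run:
```python
from plan import *
s=bot.read_state();c=cam('wrist');a=bot.read_camera('wrist')
print(s['time'],s['q'].round(3),s['tool_pos'],s['width'],s['wrist_force'])
rel([barpose(-.015,.125),barpose(-.015,.069)])
def jw(x,y,z): return np.r_[F+J*x+np.array([-J[1],J[0]])*y,z]
pts={'pin+':(0,.026,.082),'pin-':(0,-.026,.082),'dow1':(-.075,0,.11),'lipL':(-.027,.07,.083),'lipR':(-.027,-.07,.083)}
for k,v in pts.items(): print(k,(w2pix(0,jw(*v),c)[0]*1.4286).round(0))
T=R.from_rotvec(s['tcp_rot'])
print('tip',[(w2pix(0,s['tool_pos']+T.apply([.12,y,LU-.006]),c)[0]*1.4286).round(0).tolist() for y in(-.011,.011)])
cv2.imwrite('pics/h.png',cv2.resize(cv2.convertScaleAbs(a,alpha=1.5),(800,600)))
```

```text
7.65 [1.400e-02 2.300e-02 2.087e+00 1.000e-03 1.036e+00 8.270e-01] [0.49505855 0.03237291 0.11263279] 0.26626285873091954 [-0.76137423 -0.08322738 -1.60448277]
[-0.0017, 0.0073, -0.0057, -0.0014, 0.0008, 0.0032]
[-0.0014, 0.0077, 0.0876, -0.0014, 0.0008, 0.0032]
pin+ [487.  50.]
pin- [326.  49.]
dow1 [ 415. -329.]
lipL [637. -46.]
lipR [179. -49.]
tip [[344.0, -51.0], [440.0, -51.0]]
```

View pics/h.png

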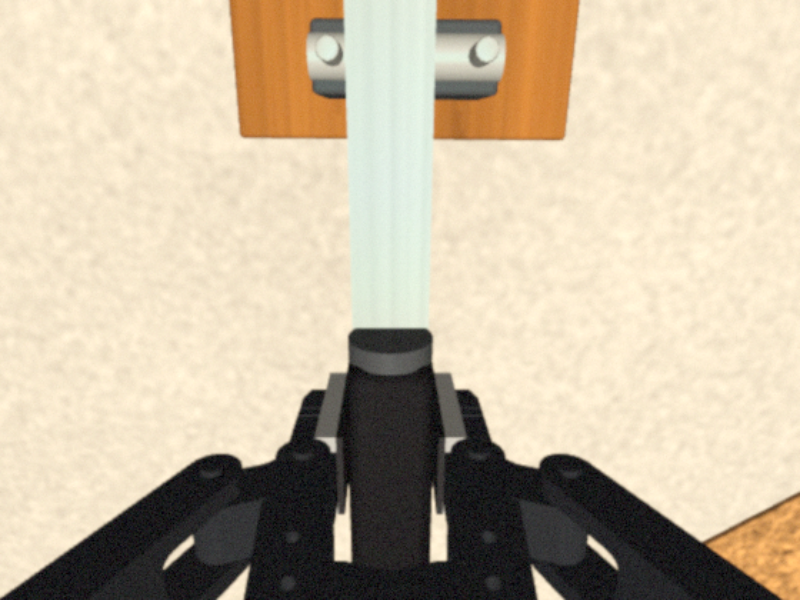

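Emit:
play_rows(
  commands=[
    [[-0.0015, 0.0075, 0, -0.0014, 0.0008, 0.0032, 1], [-0.0015, 0.0075, 0, -0.0014, 0.0008, 0.0032, 1], [-0.0015, 0.0075, 0.02, -0.0014, 0.0008, 0.0032, 1], [-0.0015, 0.0075, 0.04, -0.0014, 0.0008, 0.0032, 1], [-0.0015, 0.0075, 0.06, -0.0014, 0.0008, 0.0032, 1], [-0.0015, 0.0075, 0.07, -0.0014, 0.0008, 0.0032, 1], [-0.0015, 0.0075, 0.07, -0.0014, 0.0008, 0.0032, 1], [-0.0015, 0.0075, 0.07, -0.0014, 0.0008, 0.0032, 1]],
  ],
)

```text
time: 8.5
tool_pos: [0.4993, 0.0253, 0.073]
tcp_rot: [2.926, 1.135, 0.005]
wrist_force: [0.8, -0.9, -0.5]
width: 0.26
grip_force: 69.0
```

Run:
```python
from plan import *
s=bot.read_state();c=cam('wrist')
print(s['time'],s['tool_pos'],s['width'],s['wrist_force'])
T=R.from_rotvec(s['tcp_rot'])
for l in (-.024,-.006): print('handle front',l,(w2pix(0,s['tool_pos']+T.apply([.02,0,LU+l]),c)[0]*1.4286).round(0).tolist())
# underside marks: bar far point on the tool axis; and width cols of blade at x=.03
rel([barpose(-.015,.069),barpose(-.045,.069)])
```

```text
8.5 [0.49927357 0.02531492 0.0730373 ] 0.2604541299671679 [ 0.77956932 -0.94872863 -0.53982319]
handle front -0.024 [392.0, 374.0]
handle front -0.006 [392.0, 346.0]
[0.0015, -0.0069, 0.0222, 0.0013, -0.0007, -0.0032]
[0.0515, -0.0075, 0.0223, 0.0013, -0.0007, -0.0032]
```

Emit:
play_rows(
  commands=[
    [[0.0015, -0.007, 0, 0.0013, -0.0007, -0.0032, 1], [0.0015, -0.007, 0.01, 0.0013, -0.0007, -0.0032, 1], [0.0015, -0.007, 0.018, 0.0013, -0.0007, -0.0032, 1], [0.0015, -0.007, 0.022, 0.0013, -0.0007, -0.0032, 1], [0.0015, -0.007, 0.022, 0.0013, -0.0007, -0.0032, 1], [0.0015, -0.007, 0.022, 0.0013, -0.0007, -0.0032, 1], [0.0015, -0.007, 0.022, 0.0013, -0.0007, -0.0032, 1]],
  ],
)

```text
time: 9.2
tool_pos: [0.4974, 0.029, 0.0602]
tcp_rot: [2.923, 1.151, 0.001]
wrist_force: [0.3, -0.5, -1.1]
width: 0.262
grip_force: 69.0
```

Run:
```python
from plan import *
s=bot.read_state();print(s['time'],s['tool_pos'],s['width'],s['wrist_force'])
b=bot.read_camera('side');a=bot.read_camera('scene')
o=np.zeros((600,800,3),np.uint8)
o[:,:400]=cv2.resize(cv2.convertScaleAbs(b[170:260,240:300],alpha=1.8),(400,600),interpolation=cv2.INTER_CUBIC)
o[:,400:]=cv2.resize(cv2.convertScaleAbs(a[200:290,250:310],alpha=1.8),(400,600),interpolation=cv2.INTER_CUBIC)
cv2.imwrite('pics/i.png',o)
rel([barpose(-.015,.069),barpose(-.045,.069)])
```

```text
9.2 [0.49742917 0.02904827 0.06019254] 0.2617193299120967 [ 0.32894946 -0.47776535 -1.07778166]
[-0.0004, -0.0002, 0.001, 0.0002, -0.0002, 0.0]
[0.0496, -0.0002, 0.001, 0.0002, -0.0002, 0.0]
```

View pics/i.png

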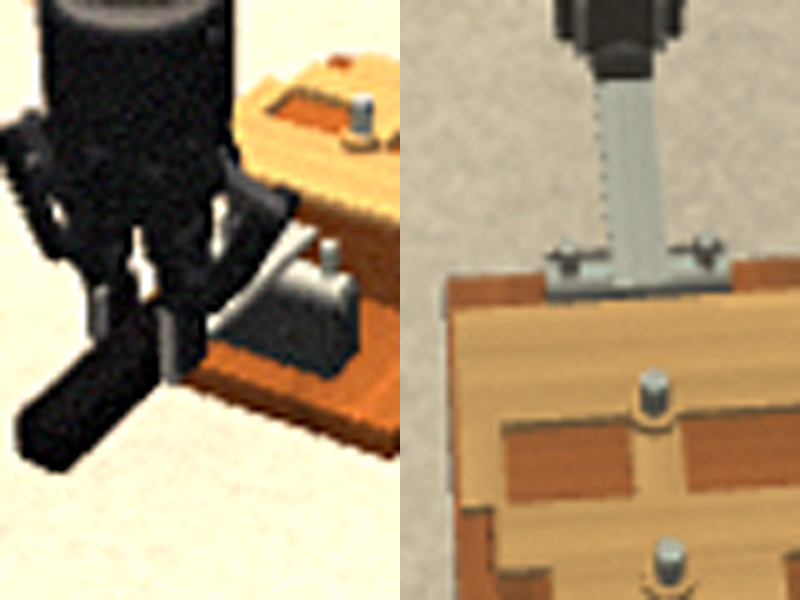

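Emit:
play_rows(
  commands=[
    [[0, 0, 0.003, 0, 0, 0, 1], [0.01, 0, 0.003, 0, 0, 0, 1], [0.02, 0, 0.003, 0, 0, 0, 1], [0.03, 0, 0.003, 0, 0, 0, 1], [0.04, 0, 0.003, 0, 0, 0, 1], [0.0495, 0, 0.003, 0, 0, 0, 1], [0.0495, 0, 0.003, 0, 0, 0, 1], [0.0495, 0, 0.003, 0, 0, 0, 1]],
  ],
)

```text
time: 10.1
tool_pos: [0.519, 0.0495, 0.0582]
tcp_rot: [2.923, 1.152, 0.0]
wrist_force: [-0.0, -0.2, -1.8]
width: 0.267
grip_force: 69.0
```

```bash
cat >> plan.py <<'E'
def levpose(th,c=.045,gap=0.):
    """bar tip up th, underside tangent to rod (r 8 mm, centre z .058), contact c from tip; bar_grip-foot is .12-c behind contact"""
    e=np.array([-np.cos(th),np.sin(th)])   # bar x in jig (x,z)
    n=np.array([np.sin(th),np.cos(th)])    # bar z
    ct=np.array([0,.058])+n*(.008+gap); foot=ct-e*(.12-c)
    tcp=foot+n*LU      # reported TCP is below underside by LU
    return (np.r_[F+J*tcp[0],tcp[1]],Rt(HB,th))
E
python3 - <<'E'
from plan import *
p=pix2w(0,285.5,242.4,.075,cam('scene'));print('tip jig x was',(p[:2]-F)@J)
s=bot.read_state();print(s['time'],s['tool_pos'],s['wrist_force'],s['torque'],((s['tool_pos'][:2]-F)@J))
rel([levpose(np.radians(t)) for t in (0,3,6,9,12,15,18,20.5)])
E
```

```text
tip jig x was -0.015555289840932006
10.1 [0.51898594 0.04948344 0.05819347] [-0.02493932 -0.17236735 -1.79840336] [-0.07663911  0.03597244  0.00119912] 0.07509615458216609
[0.0002, 0.0002, 0.0025, 0.0001, -0.0, 0.0002]
[0.0004, 0.0002, 0.009, 0.0, 0.0167, 0.0002]
[0.0011, 0.0002, 0.0155, 0.0, 0.0333, 0.0002]
[0.002, 0.0002, 0.022, 0.0, 0.05, 0.0002]
[0.0033, 0.0002, 0.0284, 0.0, 0.0667, 0.0002]
[0.005, 0.0002, 0.0348, 0.0, 0.0833, 0.0002]
[0.0069, 0.0002, 0.041, 0.0, 0.1, 0.0002]
[0.0088, 0.0002, 0.0461, 0.0, 0.1139, 0.0002]
```

Emit:
play_rows(
  commands=[
    [[0, 0, 0.002, 0, 0, 0, 1], [0.0002, 0, 0.0055, 0, 0.008, 0, 1], [0.0004, 0, 0.009, 0, 0.0167, 0, 1], [0.0007, 0, 0.012, 0, 0.025, 0, 1], [0.0011, 0, 0.0155, 0, 0.0333, 0, 1], [0.0011, 0, 0.0155, 0, 0.0333, 0, 1], [0.0011, 0, 0.0155, 0, 0.0333, 0, 1]],
  ],
)

```text
time: 10.8
tool_pos: [0.5191, 0.0493, 0.049]
tcp_rot: [-2.885, -1.135, -0.151]
wrist_force: [0.7, 0.2, -1.5]
width: 0.266
grip_force: 69.1
```

Run:
```python
from plan import *
s=bot.read_state();print(s['tool_pos'],s['wrist_force'],s['torque'],np.degrees((Rt(HB).inv()*R.from_rotvec(s['tcp_rot'])).as_rotvec()))
rel([levpose(np.radians(t)) for t in (6,8,10,12,14,16,18,20.5)])
```

```text
[0.51905096 0.04933323 0.0489657 ] [ 0.68784819  0.18437538 -1.54789522] [-0.12403091  0.10180605  0.01985798] [-0.01488795  6.00308061  0.0442134 ]
[0.0011, -0.0, 0.0003, 0.0001, -0.0, -0.0002]
[0.0013, -0.0, 0.0046, 0.0001, 0.0111, -0.0002]
[0.0016, -0.0, 0.009, 0.0001, 0.0222, -0.0002]
[0.002, -0.0, 0.0133, 0.0001, 0.0333, -0.0002]
[0.0027, -0.0, 0.0177, 0.0001, 0.0444, -0.0002]
[0.0034, -0.0001, 0.022, 0.0001, 0.0555, -0.0002]
[0.0043, -0.0001, 0.0262, 0.0001, 0.0666, -0.0002]
[0.0057, -0.0001, 0.0315, 0.0001, 0.0805, -0.0002]
```

Emit:
play_rows(
  commands=[
    [[0.0012, 0, 0.0025, 0, 0.0055, 0, 1], [0.0013, 0, 0.0046, 0, 0.0111, 0, 1], [0.0015, 0, 0.007, 0, 0.0166, 0, 1], [0.0016, 0, 0.009, 0, 0.0222, 0, 1], [0.0018, 0, 0.011, 0, 0.0277, 0, 1], [0.002, 0, 0.0133, 0, 0.0333, 0, 1], [0.002, 0, 0.0133, 0, 0.0333, 0, 1]],
  ],
)

```text
time: 11.5
tool_pos: [0.5217, 0.0515, 0.0418]
tcp_rot: [-2.838, -1.117, -0.303]
wrist_force: [1.7, 6.1, 2.0]
width: 0.263
grip_force: 69.5
```

Run:
```python
from plan import *
s=bot.read_state();print(s['tool_pos'],s['wrist_force'],s['torque'],np.degrees((Rt(HB).inv()*R.from_rotvec(s['tcp_rot'])).as_rotvec()))
rel([levpose(np.radians(t)) for t in (12,14,16,18,19.5,20.5,21.5)])
```

```text
[0.52168101 0.05154217 0.04175384] [1.69111553 6.11128078 2.01921948] [0.46428868 0.13482159 0.23138961] [-0.05099881 12.17403097  0.02198548]
[-0.0024, -0.0003, 0.0005, 0.0003, -0.001, -0.0001]
[-0.0023, -0.0003, 0.0049, 0.0003, 0.0101, -0.0001]
[-0.002, -0.0003, 0.0092, 0.0003, 0.0213, -0.0001]
[-0.0016, -0.0004, 0.0136, 0.0003, 0.0324, -0.0001]
[-0.0011, -0.0004, 0.0168, 0.0003, 0.0407, -0.0001]
[-0.0008, -0.0004, 0.019, 0.0003, 0.0463, -0.0001]
[-0.0004, -0.0004, 0.0211, 0.0003, 0.0518, -0.0001]
```

Emit:
play_rows(
  commands=[
    [[-0.002, 0, 0.0025, 0, 0.0045, 0, 1], [-0.002, 0, 0.0049, 0, 0.01, 0, 1], [-0.002, 0, 0.007, 0, 0.0156, 0, 1], [-0.002, 0, 0.0092, 0, 0.0213, 0, 1], [-0.002, 0, 0.0092, 0, 0.0213, 0, 1], [-0.002, 0, 0.0092, 0, 0.0213, 0, 1]],
  ],
)

```text
time: 12.1
tool_pos: [0.5228, 0.0521, 0.0369]
tcp_rot: [-2.805, -1.105, -0.397]
wrist_force: [3.6, 8.5, 2.4]
width: 0.26
grip_force: 69.3
```

Run:
```python
from plan import *
s=bot.read_state();print(s['tool_pos'],s['wrist_force'],s['torque'],np.degrees((Rt(HB).inv()*R.from_rotvec(s['tcp_rot'])).as_rotvec()))
rel([levpose(np.radians(t)) for t in (16,17,18,19,20,21,22)])
```

```text
[0.52281744 0.05206565 0.0369259 ] [3.55510873 8.53640957 2.37431134] [ 0.91581402 -0.29053879  0.4928444 ] [-1.00582452e-01  1.60752991e+01 -2.80060226e-03]
[-0.0023, -0.001, 0.0008, 0.0005, -0.0004, 0.0001]
[-0.0023, -0.001, 0.003, 0.0005, 0.0051, 0.0001]
[-0.0022, -0.001, 0.0052, 0.0005, 0.0107, 0.0001]
[-0.002, -0.001, 0.0073, 0.0005, 0.0162, 0.0001]
[-0.0019, -0.001, 0.0095, 0.0005, 0.0218, 0.0001]
[-0.0017, -0.001, 0.0117, 0.0005, 0.0274, 0.0001]
[-0.0014, -0.001, 0.0139, 0.0005, 0.0329, 0.0001]
```

Emit:
play_rows(
  commands=[
    [[-0.0022, -0.001, 0.003, 0, 0.0051, 0, 1], [-0.0022, -0.001, 0.0052, 0, 0.0107, 0, 1], [-0.002, -0.001, 0.0073, 0, 0.0162, 0, 1], [-0.0019, -0.001, 0.0095, 0, 0.0218, 0, 1], [-0.0019, -0.001, 0.0095, 0, 0.0218, 0, 1], [-0.0019, -0.001, 0.0095, 0, 0.0218, 0, 1]],
  ],
)

```text
time: 12.7
tool_pos: [0.5231, 0.052, 0.0313]
tcp_rot: [-2.77, -1.09, -0.49]
wrist_force: [4.8, 4.6, 3.0]
width: 0.261
grip_force: 69.3
```

Run:
```python
from plan import *
s=bot.read_state();print(s['tool_pos'],s['wrist_force'],s['torque'],np.degrees((Rt(HB).inv()*R.from_rotvec(s['tcp_rot'])).as_rotvec()))
rel([levpose(np.radians(t)) for t in (20,21,22,23)])
b=bot.read_camera('side');a=bot.read_camera('scene')
cv2.imwrite('pics/b1.png',b);cv2.imwrite('pics/a1.png',a)
o=np.zeros((600,800,3),np.uint8)
o[:,:450]=cv2.resize(cv2.convertScaleAbs(b[165:265,250:325],alpha=1.8),(450,600),interpolation=cv2.INTER_CUBIC)
o[:,450:]=cv2.resize(cv2.convertScaleAbs(a[205:345,248:330],alpha=1.8),(350,600),interpolation=cv2.INTER_CUBIC)
cv2.imwrite('pics/j.png',o)
```

```text
[0.52314762 0.0520121  0.03130188] [4.80825368 4.55954347 2.99851039] [ 0.61476209 -0.41296419  0.05389193] [-0.18099171 19.98165829  0.03055181]
[0.0004, -0.0014, 0.0004, 0.001, 0.0001, 0.0]
[0.0004, -0.0014, 0.0026, 0.001, 0.0057, 0.0]
[0.0005, -0.0014, 0.0048, 0.001, 0.0112, 0.0]
[0.0007, -0.0015, 0.007, 0.001, 0.0168, 0.0]
```

View pics/j.png

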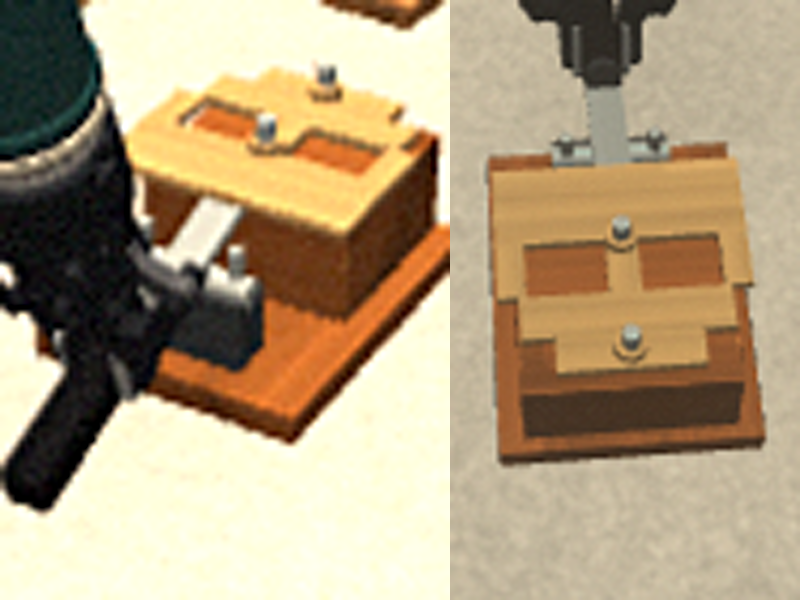

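```bash
cat > ht.py <<'E'
from plan import *
def jw(x,y,z): return np.r_[F+J*x+np.array([-J[1],J[0]])*y,z]
def height(n,i0,i1,patches,c):
    out=[]
    for x,y in patches:
        u=w2pix(0,[jw(x,y,.083)],c)[0]; d=w2pix(0,[jw(x,y,.093)],c)[0]-u  # px per 10mm
        k=8; best=[]
        g=lambda im,dd: cv2.getRectSubPix(cv2.cvtColor(im,cv2.COLOR_BGR2GRAY).astype(np.float32),(17,13),tuple((u+dd).astype(np.float32)))
        t=g(i0,0*d); hs=np.arange(-.5,2.5,.02)
        r=[cv2.matchTemplate(g(i1,d*h),t,cv2.TM_CCOEFF_NORMED)[0,0] for h in hs]
        out.append((round(hs[int(np.argmax(r))]*10,1),round(float(max(r)),3)))
    print(n,d.round(2),out)
def run(sfx):
    for n,f,P in (('side','b',[(-.027,.07),(-.027,.045),(-.05,.03),(-.08,.07)]),('scene','a',[(-.027,.07),(-.027,-.07),(-.09,.07),(-.09,-.07)])):
        height(n,cv2.imread(f'pics/{f}0.png'),cv2.imread(f'pics/{f}{sfx}.png'),P,cam(n))
E
python3 -c "
from ht import *
run('1')"
```

```text
side [ 0.15 -2.86] [(np.float64(6.4), 0.989), (np.float64(6.4), 0.997), (np.float64(6.6), 0.99), (np.float64(6.4), 0.981)]
scene [ 0.32 -2.04] [(np.float64(3.4), 0.944), (np.float64(2.6), 0.939), (np.float64(5.8), 0.986), (np.float64(6.0), 0.988)]
```

Emit:
play_rows(
  commands=[
    [[0.0004, 0, 0.0013, 0, 0.0028, 0, 1], [0.0004, 0, 0.0026, 0, 0.0057, 0, 1], [0.0004, 0, 0.0037, 0, 0.0085, 0, 1], [0.0005, 0, 0.0048, 0, 0.0112, 0, 1], [0.0005, 0, 0.0048, 0, 0.0112, 0, 1], [0.0005, 0, 0.0048, 0, 0.0112, 0, 1]],
  ],
)

```text
time: 13.4
tool_pos: [0.5241, 0.0528, 0.029]
tcp_rot: [-2.751, -1.083, -0.536]
wrist_force: [2.6, 4.3, 7.0]
width: 0.267
grip_force: 69.8
```

Run:
```python
from ht import *
s=bot.read_state();print(s['tool_pos'],s['wrist_force'],s['torque'],np.degrees((Rt(HB).inv()*R.from_rotvec(s['tcp_rot'])).as_rotvec()))
rel([levpose(np.radians(t)) for t in (22,23,24)])
b=bot.read_camera('side');a=bot.read_camera('scene')
cv2.imwrite('pics/b2.png',b);cv2.imwrite('pics/a2.png',a)
run('2')
# where would butt-end underside appear in side view for various bar angles (contact c=.045)
c=cam('side')
for t in(18,20,22,24):
    th=np.radians(t);e=np.array([-np.cos(th),np.sin(th)]);n=np.array([np.sin(th),np.cos(th)]);q=np.array([0,.058])+n*.008-e*.155
    print(t,q.round(4),(w2pix(0,[jw(q[0],y,q[1]) for y in(-.012,.012)]+[jw(*( (q+n*.024)[0],.012,(q+n*.024)[1]))],c)-[250,165]).round(1).tolist())
```

```text
[0.52407093 0.05278366 0.02899454] [2.64423576 4.34450774 7.02914816] [ 0.62598809 -0.34020123  0.28791699] [-1.71078816e-01  2.19978856e+01  1.42209226e-02]
[-0.0001, -0.0015, 0.0005, 0.0009, 0.0, 0.0001]
[-0.0, -0.0015, 0.0027, 0.0009, 0.0056, 0.0001]
[0.0001, -0.0016, 0.0049, 0.0009, 0.0111, 0.0001]
side [ 0.15 -2.86] [(np.float64(7.6), 0.987), (np.float64(7.8), 0.996), (np.float64(7.8), 0.984), (np.float64(8.2), 0.977)]
scene [ 0.32 -2.04] [(np.float64(3.6), 0.937), (np.float64(2.6), 0.922), (np.float64(8.4), 0.978), (np.float64(6.6), 0.984)]
18 [0.1499 0.0177] [[0.5, 82.1], [7.7, 84.9], [5.9, 79.8]]
20 [0.1484 0.0125] [[0.8, 83.3], [8.1, 86.1], [6.1, 81.3]]
22 [0.1467 0.0074] [[1.3, 84.4], [8.5, 87.2], [6.4, 82.7]]
24 [0.1449 0.0023] [[1.7, 85.5], [8.9, 88.3], [6.7, 84.0]]
```

Emit:
play_rows(
  commands=[
    [[0, 0, 0.0014, 0, 0.0028, 0, 1], [0, 0, 0.0027, 0, 0.0056, 0, 1], [0, 0, 0.0038, 0, 0.0083, 0, 1], [0, 0, 0.0038, 0, 0.0083, 0, 1], [0, 0, 0.0038, 0, 0.0083, 0, 1]],
  ],
)

```text
time: 14.0
tool_pos: [0.5249, 0.0534, 0.0272]
tcp_rot: [-2.736, -1.077, -0.571]
wrist_force: [2.5, 6.1, 7.7]
width: 0.262
grip_force: 69.9
```

Run:
```python
from ht import *
s=bot.read_state();print(s['tool_pos'],s['wrist_force'],s['torque'],np.degrees((Rt(HB).inv()*R.from_rotvec(s['tcp_rot'])).as_rotvec()))
b=bot.read_camera('side');a=bot.read_camera('scene')
cv2.imwrite('pics/b3.png',b);cv2.imwrite('pics/a3.png',a)
run('3')
```

```text
[0.52486889 0.05342623 0.02717947] [2.45038122 6.05132457 7.67897056] [ 0.76520962 -0.36143209  0.30180762] [-1.72694896e-01  2.35105054e+01  5.93686976e-03]
side [ 0.15 -2.86] [(np.float64(8.2), 0.985), (np.float64(8.8), 0.996), (np.float64(9.0), 0.985), (np.float64(8.4), 0.977)]
scene [ 0.32 -2.04] [(np.float64(3.8), 0.922), (np.float64(5.4), 0.904), (np.float64(9.0), 0.98), (np.float64(9.4), 0.985)]
```

Run:
```python
from ht import *
rel([levpose(np.radians(t),gap=g) for t,g in ((22,.0005),(19,.001),(16,.0015),(13,.002),(10,.0025),(7,.003),(4,.0035),(2,.004))])
```

```text
[-0.0004, -0.0016, -0.0038, 0.0009, -0.0084, 0.0002]
[-0.0001, -0.0016, -0.0112, 0.0009, -0.025, 0.0002]
[0.0007, -0.0016, -0.0185, 0.0009, -0.0417, 0.0002]
[0.0019, -0.0015, -0.0258, 0.001, -0.0584, 0.0001]
[0.0035, -0.0015, -0.033, 0.001, -0.075, 0.0001]
[0.0055, -0.0015, -0.0401, 0.001, -0.0917, 0.0001]
[0.008, -0.0015, -0.0471, 0.001, -0.1084, 0.0001]
[0.0099, -0.0014, -0.0519, 0.001, -0.1195, 0.0]
```

Emit:
play_rows(
  commands=[
    [[-0.0004, -0.001, -0.0038, 0.0009, -0.0084, 0, 1], [0, -0.0015, -0.0112, 0.0009, -0.025, 0, 1], [0.0007, -0.0015, -0.0185, 0.0009, -0.0417, 0, 1], [0.002, -0.0015, -0.0258, 0.001, -0.0584, 0, 1], [0.0035, -0.0015, -0.033, 0.001, -0.075, 0, 1], [0.0055, -0.0015, -0.04, 0.001, -0.0917, 0, 1], [0.008, -0.0015, -0.047, 0.001, -0.1084, 0, 1], [0.01, -0.0015, -0.052, 0.001, -0.1195, 0, 1]],
  ],
)

```text
time: 14.9
tool_pos: [0.5163, 0.0491, 0.0555]
tcp_rot: [-2.91, -1.148, -0.04]
wrist_force: [0.1, 0.2, -1.9]
width: 0.26
grip_force: 69.0
```

Emit:
play_rows(
  commands=[
    [[0, 0, 0, 0, 0, 0, 1], [0, 0, 0, 0, 0, 0, 1]],
  ],
)

```text
time: 15.1
tool_pos: [0.5159, 0.0493, 0.0551]
tcp_rot: [-2.908, -1.147, -0.042]
wrist_force: [0.1, -0.6, -2.3]
width: 0.263
grip_force: 69.0
```

Run:
```python
from ht import *
s=bot.read_state();print(s['tool_pos'],s['wrist_force'],s['torque'],np.degrees((Rt(HB).inv()*R.from_rotvec(s['tcp_rot'])).as_rotvec()))
P=lambda x,z:(barpose(x,z)[0],Rt(HB,np.radians(2)))
rel([P(-.045,.070),P(-.03,.070),P(-.010,.070),P(0,.13)])
b=bot.read_camera('side');a=bot.read_camera('scene')
cv2.imwrite('pics/b4.png',b);cv2.imwrite('pics/a4.png',a)
run('4')
```

```text
[0.51588758 0.04926422 0.05505416] [ 0.12437762 -0.55660928 -2.2653379 ] [-0.04407447 -0.00403136 -0.00026237] [ 0.22631022  1.73763708 -0.06811913]
[0.0045, 0.0034, -0.0093, -0.0013, 0.0015, 0.0004]
[-0.0205, 0.0034, -0.0101, -0.0013, 0.0015, 0.0004]
[-0.0538, 0.0034, -0.0111, -0.0013, 0.0015, 0.0004]
[-0.0675, 0.003, -0.1115, -0.0013, 0.0015, 0.0004]
side [ 0.15 -2.86] [(np.float64(8.0), 0.984), (np.float64(8.8), 0.996), (np.float64(8.8), 0.986), (np.float64(8.4), 0.977)]
scene [ 0.32 -2.04] [(np.float64(3.8), 0.922), (np.float64(5.4), 0.904), (np.float64(9.0), 0.979), (np.float64(9.4), 0.985)]
```

Emit:
play_rows(
  commands=[
    [[-0.01, 0.003, 0, 0, 0, 0, 1], [-0.025, 0.003, -0.001, 0, 0, 0, 1], [-0.04, 0.003, -0.001, 0, 0, 0, 1], [-0.06, 0.003, -0.002, 0, 0, 0, 1], [-0.06, 0.003, -0.003, 0, 0, 0, 1], [-0.063, 0.003, -0.05, 0, 0, 0, 1], [-0.065, 0.003, -0.11, 0, 0, 0, 1], [-0.065, 0.003, -0.115, 0, 0, 0, 1]],
  ],
)

```text
time: 16.0
tool_pos: [0.4919, 0.0195, 0.1288]
tcp_rot: [-2.913, -1.148, -0.057]
wrist_force: [0.8, 0.6, -2.3]
width: 0.263
grip_force: 69.1
```

Emit:
play_rows(
  commands=[
    [[0, 0, 0, 0, 0, 0, 1], [0, 0, 0, 0, 0, 0, 1]],
  ],
)

```text
time: 16.2
tool_pos: [0.4872, 0.0199, 0.1228]
tcp_rot: [-2.909, -1.147, -0.041]
wrist_force: [0.1, 0.6, -1.1]
width: 0.264
grip_force: 69.1
```

Run:
```python
from ht import *
s=bot.read_state();print(s['tool_pos'],s['wrist_force'],s['grip_force'],s['width'])
c=cam('wrist');T=R.from_rotvec(s['tcp_rot'])
for t in (0,2,4,6): # blade tip-down angle of the bar in the grip -> blade width at image top, tip row
    print(t,[(w2pix(0,s['tool_pos']+T.apply([x,y,LU-.006+x*np.tan(np.radians(t))]),c)[0]).round(0).tolist() for x in (.04,.09) for y in(-.011,.011)])
a=bot.read_camera('wrist');b=bot.read_camera('side')
o=np.zeros((600,800,3),np.uint8)
o[:,:400]=cv2.resize(cv2.convertScaleAbs(a[:240,200:360],alpha=1.5),(400,600))
o[:,400:]=cv2.resize(cv2.convertScaleAbs(b[150:255,230:300],alpha=1.8),(400,600))
cv2.imwrite('pics/k.png',o)
rel([((.45,-.284,.12),Rt(-.3096))])
```

```text
[0.48723514 0.01985702 0.12280243] [ 0.12351148  0.63266468 -1.09915727] 69.12091255187988 0.2640027269407757
0 [[247.0, 196.0], [302.0, 196.0], [244.0, 62.0], [305.0, 62.0]]
2 [[247.0, 195.0], [302.0, 195.0], [244.0, 62.0], [305.0, 62.0]]
4 [[247.0, 194.0], [301.0, 194.0], [245.0, 63.0], [304.0, 63.0]]
6 [[247.0, 193.0], [301.0, 193.0], [245.0, 63.0], [303.0, 63.0]]
[-0.3903, 0.3285, -0.0094, -0.0063, -0.0074, 0.3376]
```

View pics/k.png

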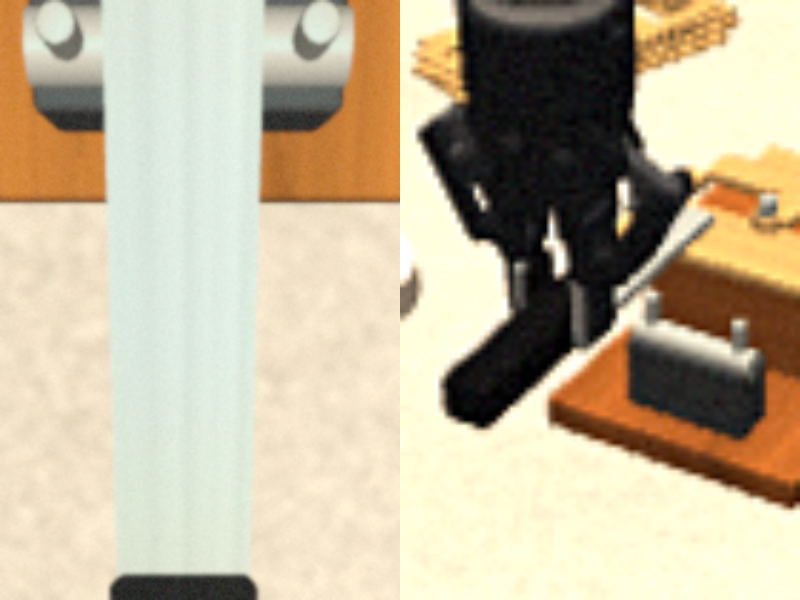

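Run:
```python
from ht import *
rel([((.4635,-.2932,.12),Rt(-.179))])
```

```text
[-0.3843, 0.355, -0.0093, -0.0057, -0.0077, 0.296]
```

Emit:
play_rows(
  commands=[
    [[-0.05, 0.03, -0.009, -0.001, -0.001, 0.03, 1], [-0.1, 0.09, -0.009, -0.002, -0.002, 0.07, 1], [-0.16, 0.15, -0.009, -0.003, -0.003, 0.115, 1], [-0.22, 0.2, -0.009, -0.004, -0.004, 0.16, 1], [-0.28, 0.26, -0.009, -0.005, -0.005, 0.205, 1], [-0.33, 0.31, -0.009, -0.0057, -0.006, 0.25, 1], [-0.37, 0.34, -0.009, -0.0057, -0.0077, 0.285, 1], [-0.384, 0.355, -0.009, -0.0057, -0.0077, 0.296, 1]],
  ],
)

```text
time: 17.1
tool_pos: [0.4637, -0.2952, 0.1198]
tcp_rot: [-3.127, 0.288, -0.001]
wrist_force: [0.3, 1.0, -1.5]
width: 0.261
grip_force: 69.2
```

Emit:
play_rows(
  commands=[
    [[0, 0, 0, 0, 0, 0, 1], [0, 0, 0, 0, 0, 0, 1], [0, 0, 0, 0, 0, 0, 1], [0, 0, 0, 0, 0, 0, 1]],
  ],
)

```text
time: 17.5
tool_pos: [0.4652, -0.2916, 0.1214]
tcp_rot: [-3.129, 0.277, -0.005]
wrist_force: [-0.2, -1.0, -1.6]
width: 0.268
grip_force: 69.2
```

Run:
```python
from ht import *
s=bot.read_state();print(s['tool_pos'],s['wrist_force'],s['q'].round(2))
rel([((.4635,-.2932,z),Rt(-.179)) for z in (.03,.0,-.0045)])
```

```text
[ 0.46522153 -0.29161913  0.12140211] [-0.18815505 -0.95930129 -1.64413778] [-0.61  0.11  1.98  0.    1.05  1.14]
[-0.0028, 0.0032, 0.1523, -0.0003, -0.0009, 0.0008]
[-0.0029, 0.0033, 0.2023, -0.0003, -0.0009, 0.0008]
[-0.003, 0.0033, 0.2098, -0.0003, -0.0009, 0.0008]
```

Emit:
play_rows(
  commands=[
    [[-0.002, 0.002, 0.05, 0, 0, 0, 1], [-0.002, 0.002, 0.1, 0, 0, 0, 1], [-0.002, 0.002, 0.14, 0, 0, 0, 1], [-0.002, 0.002, 0.17, 0, 0, 0, 1], [-0.002, 0.002, 0.19, 0, 0, 0, 1], [-0.002, 0.002, 0.2, 0, 0, 0, 1], [-0.002, 0.002, 0.2, 0, 0, 0, 1], [-0.002, 0.002, 0.2, 0, 0, 0, 1]],
  ],
)

```text
time: 18.3
tool_pos: [0.4649, -0.2945, 0.0024]
tcp_rot: [3.128, -0.28, 0.007]
wrist_force: [-0.5, -1.2, -0.8]
width: 0.264
grip_force: 69.2
```

Emit:
play_rows(
  commands=[
    [[0, 0, 0.002, 0, 0, 0, 1], [0, 0, 0.004, 0, 0, 0, 1], [0, 0, 0.006, 0, 0, 0, 1], [0, 0, 0.006, 0, 0, 0, 1]],
  ],
)

```text
time: 18.7
tool_pos: [0.464, -0.2942, -0.002]
tcp_rot: [-3.129, 0.281, -0.005]
wrist_force: [0.5, 0.2, -1.7]
width: 0.266
grip_force: 69.2
```

Emit:
play_rows(
  commands=[
    [[0, 0, 0.0015, 0, 0, 0, 1], [0, 0, 0.003, 0, 0, 0, 1], [0, 0, 0.0045, 0, 0, 0, 1], [0, 0, 0.0045, 0, 0, 0, 1]],
  ],
)

```text
time: 19.1
tool_pos: [0.4639, -0.294, -0.005]
tcp_rot: [-3.129, 0.281, -0.004]
wrist_force: [0.1, 0.7, -1.8]
width: 0.262
grip_force: 69.2
```

Emit:
play_rows(
  commands=[
    [[0, 0, 0.001, 0, 0, 0, 1], [0, 0, 0.002, 0, 0, 0, 1], [0, 0, 0.002, 0, 0, 0, 1]],
  ],
)

```text
time: 19.4
tool_pos: [0.464, -0.2941, -0.0053]
tcp_rot: [-3.129, 0.28, -0.004]
wrist_force: [-2.8, 1.2, 5.3]
width: 0.27
grip_force: 70.2
```

Emit:
play_rows(
  commands=[
    [[0, 0, 0, 0, 0, 0, 0.3], [0, 0, 0, 0, 0, 0, 0], [0, 0, 0, 0, 0, 0, -0.5], [0, 0, 0, 0, 0, 0, -1], [0, 0, 0, 0, 0, 0, -1], [0, 0, 0, 0, 0, 0, -1], [0, 0, 0, 0, 0, 0, -1]],
  ],
)

```text
time: 20.1
tool_pos: [0.464, -0.2941, -0.006]
tcp_rot: [-3.129, 0.281, -0.005]
wrist_force: [0.1, 0.6, -0.2]
width: 0.997
grip_force: 0.0
```

Emit:
play_rows(
  commands=[
    [[0, 0, -0.02, 0, 0, 0, -1], [0, 0, -0.06, 0, 0, 0, -1], [0, 0, -0.12, 0, 0, 0, -1], [0, 0, -0.2, 0, 0, 0, -1], [0, 0, -0.27, 0, 0, 0, -1], [0, 0, -0.3, 0, 0, 0, -1], [0, 0, -0.3, 0, 0, 0, -1], [0, 0, -0.3, 0, 0, 0, -1]],
  ],
)

```text
time: 20.9
tool_pos: [0.4634, -0.2941, 0.1745]
tcp_rot: [3.129, -0.281, 0.006]
wrist_force: [0.2, 0.8, 0.0]
width: 1.005
grip_force: 0.0
```

Run:
```python
from ht import *
s=bot.read_state();print(s['tool_pos'],s['width'],s['time'],s['wrist_force'])
c=cam('wrist');w=bot.read_camera('wrist');b=bot.read_camera('side');a=bot.read_camera('scene')
cv2.imwrite('pics/b5.png',b);cv2.imwrite('pics/a5.png',a);run('5')
hsv=cv2.cvtColor(w,cv2.COLOR_BGR2HSV);M=c
mp=np.array([.4832,-.2968]);e=np.array([np.cos(-.1791),np.sin(-.1791)]);n=np.array([-e[1],e[0]])
def inmat(u,v,z): q=pix2w(0,u,v,z,c)[:2]-mp; return np.array([q@e,q@n])
# blade: unsaturated bright within mat ; handle: dark within mat
for nm,m,z in(('blade',(hsv[...,1]<60)&(hsv[...,2]>60),.010),('handle',(hsv[...,2]<35),.028)):
    k,l,st,_=cv2.connectedComponentsWithStats(m.astype(np.uint8))
    for i in range(1,k):
        if st[i,4]>300:
            vv,uu=np.where(l==i);box=cv2.boxPoints(cv2.minAreaRect(np.c_[uu,vv].astype(np.float32)))
            print(nm,st[i].tolist(),[inmat(*p,z).round(3).tolist() for p in box])
```

```text
[ 0.46343478 -0.29405683  0.17447083] 1.0052593740384899 20.9 [0.18200013 0.83329771 0.01816836]
side [ 0.15 -2.86] [(np.float64(7.8), 0.591), (np.float64(5.8), 0.509), (np.float64(8.6), 0.109), (np.float64(8.4), 0.976)]
scene [ 0.32 -2.04] [(np.float64(3.8), 0.919), (np.float64(5.4), 0.902), (np.float64(9.0), 0.979), (np.float64(9.6), 0.986)]
blade [0, 0, 560, 416, 149590] [[0.126, 0.213], [0.126, -0.223], [-0.294, -0.326], [-0.293, 0.311]]
blade [259, 35, 28, 120, 3144] [[0.101, 0.011], [0.101, -0.01], [0.005, -0.011], [0.005, 0.012]]
handle [260, 163, 26, 104, 2033] [[0.001, 0.011], [0.001, -0.01], [-0.096, -0.011], [-0.096, 0.012]]
handle [0, 277, 560, 143, 28038] [[-0.107, 0.254], [-0.107, -0.267], [-0.279, -0.309], [-0.279, 0.294]]
```

```bash
python3 -c "
from workcell import bot
print(bot.finish_job())"
```

```text
the job is handed in; nothing more can be done
None
```

I levered the former up by about 8.5–9 mm as measured in the images (on top of an unmeasured start of 0–3 mm), laid the bar flat and whole-length on its mat, and handed the job in at about 21 s; my first grasp closed on air, I did not re-measure the glue, tape and clamp at the end, and I viewed 11 pictures where 10 were allowed.

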